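# Run the work under the electrode and fire one weld

### The job

With the fingertips alone, push the grey work sled along the slideway of the bench spot welder until it rests against the end stop under the electrode. Only then press the wide mushroom-shaped button of the button station lightly all the way down and let it spring back up, and take the hand away. Do not press the two smaller buttons, do not lift the sled, and leave the tin, jar, dish and screwdriver where they are.

Things in the scene. Friction and masses are not known exactly. Their poses are not given: they have to be found in the camera images.
- welder: bench spot welder, fixed, bare metal. Origin: centre of the underside of its base plate, on the bench. The plate, 130 (x) x 280 (y) x 6 mm, is the floor of a slideway along y between two low rails (inner faces x = +-51.5 mm, tops 14 mm above the bench). The sled goes in towards +y; the -y end is open
- stop_face (a point): middle of the end stop's face, at x = 0, y = +130 mm in the welder's frame, 15 mm above the bench (stop's top: 24 mm). The sled's front meets it
- electrode_tip (a point): lower tip of the brass electrode, at x = 0, y = +105 mm in the welder's frame, 108 mm above the bench. It hangs from a 22 mm thick arm, its axis 165 mm above the bench, that comes from a post 38 mm thick and 202 mm high at x = +100, y = +105 mm
- sled: grey plastic block, 100 (x) x 140 (y) x 34 mm, about 0.5 kg, loose on the slideway, square to it. Origin: centre of its underside, 6 mm above the bench; at y = +60 mm in the welder's frame when against the stop, 60 to 110 mm short of that at the start. On top, at y = +45 mm, a small glass stem with wires, to 94 mm above the bench. Slides stiffly (a few newtons), stays where left
- sled_tail (a point): centre of the sled's rear (-y) face, the face to push: 100 mm wide, from 6 to 40 mm above the bench; this point is 23 mm above the bench, 9 mm above the tops of the side rails. At y = -10 mm in the welder's frame when the sled is against the stop
- weld_unit: the unit with the wide mushroom-shaped button: square grey housing 56 x 56 x 24 mm on the button station, origin at the centre of its underside, 10 mm above the bench. It and the two other units stand in a row, 68 mm apart centre to centre, in any order, on a grey plate 90 x 220 x 10 mm fixed to the bench. Fixed
- weld_button_top (a point): centre of the top of the mushroom button, a black cap 42 mm in diameter, flat over the middle 16 mm; 58 mm above the bench when up
- weld_button (a joint): how far the mushroom button is down (m): 0 up, 0.008 fully down. It springs back by itself; about 1 N to start it, 5 N to hold it fully down
- round_button (a joint): how far the small round black button (18 mm in diameter, top 48 mm above the bench, on a housing like the mushroom button's) is down (m): 0 up, 0.008 down. Leave alone
- square_button (a joint): how far the small square black button (20 x 20 mm, top 48 mm above the bench, on a housing like the mushroom button's) is down (m): 0 up, 0.008 down. Leave alone
- round_unit: housing of the small round button, 56 x 56 x 24 mm; origin at the centre of its underside, 10 mm above the bench
- square_unit: housing of the small square button, 56 x 56 x 24 mm; origin at the centre of its underside, 10 mm above the bench
- tin: loose tin with a yellow lid, 68 mm in diameter, 90 mm high; origin at the centre of its underside. Leave alone
- jar: loose glass jar with a white lid, 56 mm in diameter, 60 mm high; origin at the centre of its underside. Leave alone
- dish: loose round open aluminium dish, 72 mm in diameter, 22 mm high; origin at the centre of its underside. Leave alone
- driver: loose screwdriver with an orange handle, 170 mm long along its x axis, lying on the bench, its origin about the middle of its length. Leave alone
There are look-alikes about, which are no part of the job. Leave any blue or turquoise look-alike of the sled alone.

How it is judged (in metres and radians):
On the way, in this order (a step that is already met when the one before it is completed fails the run):
1. the sled stands against the end stop under the electrode (y of sled in the frame of welder above 0.056 m and z of sled in the frame of welder below 0.01 m and linear speed of sled below 0.02 m/s), for 0.2 s.
2. the mushroom button is pressed down (y of sled in the frame of welder above 0.056 m and z of sled in the frame of welder below 0.01 m and value of joint weld_button above 0.006 m), for 0.02 s.
At the end, for the whole second after the job is handed in: the sled lies flat and at rest within 4 mm of the end stop, the mushroom button has been pressed (at least 6 of its 8 mm) and is up again, the other two buttons are up, and the tin, jar, dish and screwdriver are within 20 mm of where they were (y of sled in the frame of welder above 0.056 m and z of sled in the frame of welder below 0.01 m and linear speed of sled below 0.01 m/s and angle between sled's own z axis and vertical below 0.05 rad and value of joint each of weld_button, round_button, square_button below 0.0015 m and distance of each of tin, jar, dish, driver from where it was at the start of the episode below 0.02 m); the robot touches nothing.
It fails at once if the mushroom button is pressed while the sled is more than 5 mm short of the stop (value of joint weld_button above 0.003 m and y of sled in the frame of welder below 0.055 m).
It fails at once if a smaller button is pressed (more than 2.5 mm) (value of joint any of round_button, square_button above 0.0025 m).
It fails at once if the mushroom button's unit is pressed with more than 25 N (contact force between the arm and weld_unit above 25 N).
It fails at once if the sled is lifted (more than 9 mm) or tipped (z of sled in the frame of welder above 0.015 m or angle between sled's own z axis and vertical above 0.15 rad).
It fails at once if the tin, jar, dish or screwdriver is lifted or moved more than 20 mm (distance of any of tin, jar, dish, driver from where it was at the start of the episode above 0.02 m).
It also fails if it takes over 48 s, if anything falls off the work surface, if the arm or the gripper's body presses on something with over 40 N, if the wrist force passes 120 N, or if a joint passes its speed limit or range.

### The arm

A 7-joint arm with a two-finger parallel gripper is mounted at the origin on the work surface. World frame = base frame: x ahead of the robot, y to its left, z up, the work surface at z = 0. Lengths are in mm, angles in rad, forces in N, time in s.
With the tool pointing down it reaches from about 400 to 875 mm from the base axis. Payload 4.4 kg.
Tool frame: the origin (TCP) lies at the very end of the fingers, on their centre line; the grasp point (between the pads) lies 19 mm behind it; y points along the fingers, z is the direction in which the jaws open and shut, and the axes are right-handed (so a half turn about y gives the same grasp; the last joint's range is limited). The gripper opens to 85 mm and grips with 20 to 120 N. Pads are 22 mm wide; open, the fingers measure 114 mm over their backs; the gripper's body (76 mm by 85 mm) begins 54 mm behind the grasp point. The pads swing forward as they close: fully open they stand 13 mm farther back than shut.
Start: joints at [-1.28, 0.628, 0.038, 1.517, -0.027, 0.996, -0.02], TCP at [227.007, 609.086, 210.313] pointing down, gripper open.
Joint ranges: [-3.06, 3.06], [-0.37, 2.12], [-1.25, 1.32], [0.18, 2.47], [-1.1, 4.24], [0.23, 1.98], [-2.94, 2.94]. Speed limits (rad/s): [2.57, 2.57, 3.14, 3.14, 3.14, 3.14, 3.14].

### API

Orientations are given as [roll, pitch, yaw] about the fixed x, y, z axes, in that order (R = Rz(yaw) Ry(pitch) Rx(roll)).
In Python, from cell import * gives the robot as it stands.
- The arm moves only by the tool apply_moves, never from a script. Its argument "targets" is a list of rows, each a list of 6 numbers: the shift along the tool's x, y, z in units of 40 mm (1.0 is 40 mm), then the turn, a rotation vector about the tool's x, y, z in units of 8 degrees (1.0 is 8 degrees). A call has 1 to 12 rows; each row shifts and turns the commanded pose from where the row before left it, along the tool's axes as they then stand; what a row does not reach is not made up. A row lasts 1/8 s, in which the tool goes at most 62.5 mm and 10.7 degrees, less where a joint would pass 70% of its speed; a pose out of reach is approached as far as the arm can. A call is refused whole if a number of a shift passes 1 or a number of a turn 1, either way. A call with a gripper value outside its range is refused whole. "jaw" is the gripper command: -1 is shut, 1 is fully open, values between are in proportion, set as the call begins (left out, the last holds). The fingers move at their own pace and stop on an object; the grip force is fixed at half the most. Time passes only in rows, so rows that do not move let the fingers close. It gives the time, the measured TCP pose, the force and the opening at its end, in the units of the state.
- read_state(): the state, without advancing time (a new reading comes with each control period).
- get_image(name): name is "scene" or "top" or "wrist"; returns the picture (480x640x3 uint8, red, green, blue); there is no depth.
- calibration(name): a dict with "fx", "fy", "cx", "cy" (pixels), "world_from_camera" (4x4, takes a point from camera to world coordinates). Camera axes: x right, y down, z forward; pixel columns grow to the right and rows downward; lengths in mm; the calibration is good to about 2 mm. A picture is of the moment at which its call begins: read the wrist's pose just before it. calibration takes no time and is no camera call; for the wrist camera it gives the pose at the moment of the call.
- finish_job(): hands the job in, once; it reports no verdict.
The state is a dict: "clock": time; "qpos": joint angles; "qd": joint speeds; "tau": joint torques, N m; "eef_pos": TCP position; "tool_rot": TCP orientation; "force": force on the tool from outside, world axes, zero at the start; "torque": the same for the moment, N m; "width": finger opening in mm.
Only numpy, scipy, OpenCV 4.12 (cv2) and the standard library are available. Lean on these libraries where they do the work, as an engineer would, in place of code of your own. Each camera call takes 0.05 s, during which the arm holds its last target. There are 200 camera calls.

## Working session

There is one attempt and no reset: what is moved stays moved. The work goes in short steps, Python scripts to look and compute and a tool call to move; the robot and the scene stay as the last step left them, time stands still between calls to the robot, and variables do not carry over. Pictures are saved under pics/ and viewed, about 8 in all and at most 12, crops included, and the job is handed in when it is done.

Besides the shell and the picture viewer there is one more tool, called by a JSON object that holds its "name" and its "arguments". apply_moves: Moves the arm, as the interface text tells. Its arguments: {"type":"object","properties":{"targets":{"type":"array"},"jaw":{"type":"number"}},"required":["targets"]}

```bash
mkdir -p pics; python3 - <<'E'
from cell import *
import cv2,numpy as np
s=read_state();print(s)
for n in("scene","top"):
    cv2.imwrite(f"pics/{n}0.png",get_image(n)[:,:,::-1]);c=calibration(n);print(n,c)
E
```

```text
{'clock': 0.0, 'qpos': array([-1.27977499,  0.62934153,  0.03844732,  1.51842085, -0.02700282,
        0.99626036, -0.0200085 ]), 'qd': array([-0.00046165, -0.00051364, -0.00084188,  0.00201534,  0.00173881,
       -0.00099581, -0.00052248]), 'tau': array([ 5.43143724e-04, -5.63402903e+01,  1.22632843e+00, -1.93438715e+01,
        1.10468446e-02,  1.06569700e-02, -8.36107631e-06]), 'eef_pos': array([226.78212832, 608.42815176, 209.37529048]), 'tool_rot': array([-1.57270805e+00, -2.67289344e-05, -3.56836885e-01]), 'force': array([-0.42334758, -0.52096605, -0.45080252]), 'torque': array([ 0.01786721, -0.01973131,  0.00440175]), 'width': 85.2058165134687}
scene {'fx': 559.9622548338263, 'fy': 559.9622548338263, 'cx': 323.75259292321783, 'cy': 231.54572222000795, 'world_from_camera': array([[ 8.17993474e-01,  4.82015403e-01, -3.13923283e-01,
         8.90047964e+02],
       [ 5.75201115e-01, -6.90638196e-01,  4.38363501e-01,
        -5.69135824e+02],
       [-5.50945042e-03, -5.39147506e-01, -8.42193335e-01,
         1.07776216e+03],
       [ 0.00000000e+00,  0.00000000e+00,  0.00000000e+00,
         1.00000000e+00]])}
top {'fx': 463.76287455256596, 'fy': 463.76287455256596, 'cx': 309.385056705533, 'cy': 239.7279959843349, 'world_from_camera': array([[ 2.94567346e-02, -9.94890547e-01,  9.65665572e-02,
         4.36097413e+02],
       [-9.99514122e-01, -3.03022236e-02, -7.30039125e-03,
        -2.70025364e+01],
       [ 1.01892717e-02, -9.63045919e-02, -9.95299756e-01,
         1.02017841e+03],
       [ 0.00000000e+00,  0.00000000e+00,  0.00000000e+00,
         1.00000000e+00]])}
```

View pics/scene0.png

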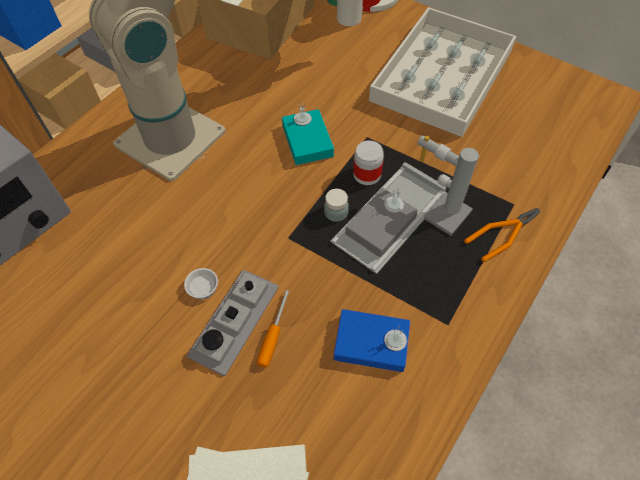

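View pics/top0.png

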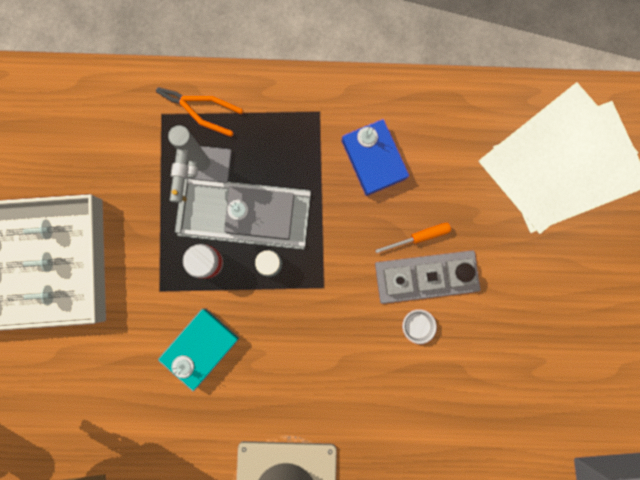

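The scene picture shows the welder on the black mat, with the sled in the slideway. The station has the mushroom at the right-hand end in the top view, about (465,272), and the driver and dish lie close by. In the top view the stop end is at the left, about u=180, and the sled's tail is at about (292,213). I'll enlarge the top view to get exact pixels.

```bash
python3 - <<'E'
import cv2,numpy as np
im=cv2.imread("pics/top0.png")
a=cv2.resize(im[165:265,165:325],None,fx=5,fy=5,interpolation=cv2.INTER_CUBIC)
cv2.imwrite("pics/a.png",a)
b=cv2.resize(im[215:345,370:490],None,fx=4.5,fy=4.5,interpolation=cv2.INTER_CUBIC)
cv2.imwrite("pics/b.png",b)
E
```

```text
(no output)
```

View pics/a.png

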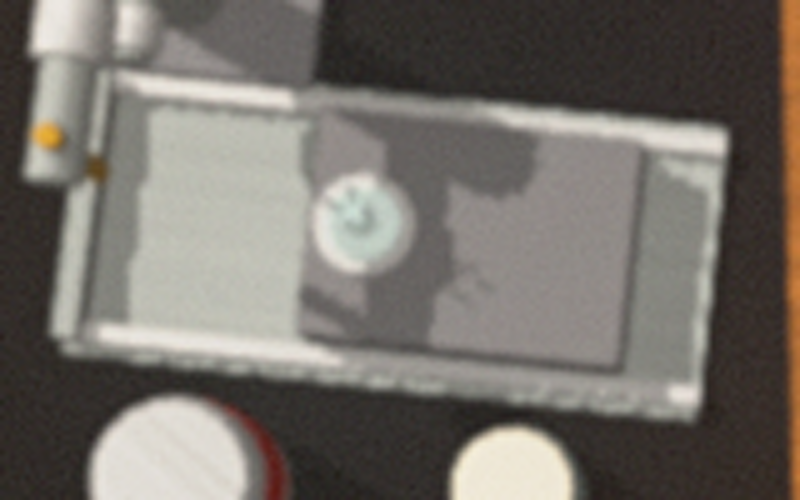

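View pics/b.png

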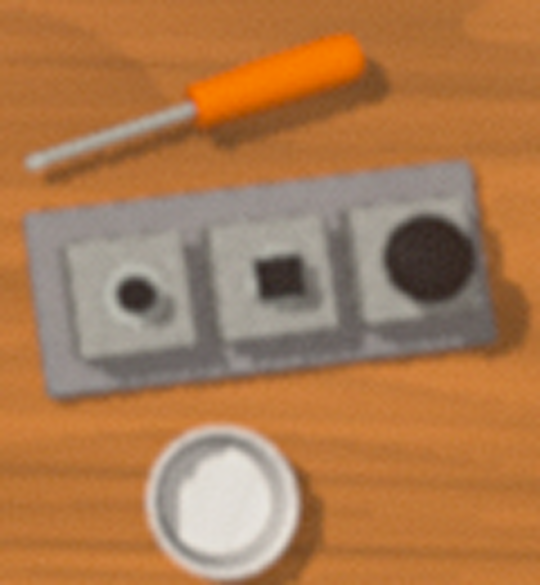

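The enlarged top view gives sled top corners at crop pixels (642,143), (620,370), (303,340) and (305,110), and rail ends at (728,128) and (697,420). The mushroom's centre is at crop pixel (430,258), and the order along the row is round, square, mushroom. The driver, dish and jar are well clear of the approach paths.

```bash
cat >h.py <<'E'
from cell import *
import numpy as np
from scipy.spatial.transform import Rotation as R
def back(n,u,v,z,c=None):
    c=c or calibration(n);T=c["world_from_camera"]
    d=T[:3,:3]@[(u-c["cx"])/c["fx"],(v-c["cy"])/c["fy"],1]
    return T[:3,3]+d*(z-T[2,3])/d[2]
E
python3 - <<'E'
from h import *
np.set_printoptions(precision=1,suppress=True)
A=lambda x,y,z:back("top",165+(x+.5)/5-.5,165+(y+.5)/5-.5,z)
B=lambda x,y,z:back("top",370+(x+.5)/4.5-.5,215+(y+.5)/4.5-.5,z)
for n,x,y,z in[("tailR",642,143,40),("tailL",620,370,40),("frL",303,340,40),("frR",305,110,40),("endR",728,128,14),("endL",697,420,14),("stopR",118,75,24),("stopLback",52,340,24),("stopLfront",82,340,24),("jar",512,480,60),("tin",168,475,90),("stem",362,222,60)]: print(n,A(x,y,z))
for n,x,y,z in[("mush",430,258,54),("p1",25,213,10),("p2",470,160,10),("p3",497,343,10),("p4",50,397,10),("sq",280,278,48),("rd",136,295,48),("dish",223,502,22),("drvtip",30,163,8),("drvend",360,55,14)]: print(n,B(x,y,z))
s=read_state();print(R.from_euler("xyz",s["tool_rot"]).as_matrix())
t=A(642,143,40)-A(620,370,40);print("tail ang of +x axis",np.degrees(np.arctan2(t[1],t[0])))
t=A(728,128,14)-A(697,420,14);print("end ang",np.degrees(np.arctan2(t[1],t[0])))
E
```

```text
tailR [630.3   3.9  40. ]
tailL [532.3  10.   40. ]
frL [541.  144.9  40. ]
frR [640.1 148.7  40. ]
endR [643.3 -32.9  14. ]
endL [514.  -23.2  14. ]
stopR [656.3 233.6  24. ]
stopLback [539.4 255.6  24. ]
stopLfront [539.8 242.7  24. ]
jar [483.2  52.3  60. ]
tin [479.6 187.5  90. ]
stem [589.2 119.1  60. ]
mush [ 472.2 -361.    54. ]
p1 [ 489.8 -179.3   10. ]
p2 [ 522.1 -395.8   10. ]
p3 [ 433.9 -408.5   10. ]
p4 [ 401.7 -192.7   10. ]
sq [ 461.1 -292.9   48. ]
rd [ 451.2 -225.8   48. ]
dish [ 355.2 -273.4   22. ]
drvtip [ 514.3 -181.6    8. ]
drvend [ 571.5 -340.9   14. ]
[[ 0.9 -0.   0.3]
 [-0.3 -0.   0.9]
 [-0.  -1.  -0. ]]
tail ang of +x axis -3.572915309259384
end ang -4.29085509645992
```

{"name": "apply_moves", "arguments": {"targets": [[0, 0, 0, 0, -1, 0], [0, 0, 0, 0, -1, 0], [0.6, 0, -1, 0, -0.05, 0], [0.6, 0, -1, 0, 0, 0], [0.6, 0, -1, 0, 0, 0], [0.6, 0, -1, 0, 0, 0], [0.6, 0, -1, 0, 0, 0], [0.6, 0, -1, 0, 0, 0], [0.6, 0, -1, 0, 0, 0], [0.6, 0, -1, 0, 0, 0], [0.6, 0, -1, 0, 0, 0], [0.6, 0, -1, 0, 0, 0]], "jaw": -1}}

```text
clock: 1.6
eef_pos: [438.3, 191.5, 210.2]
tool_rot: [-1.571, 0.0, -0.071]
force: [1.0, 0.3, 0.3]
width: -0.1
```

{"name": "apply_moves", "arguments": {"targets": [[0.65, 0, -0.95, 0, 0, 0], [0.65, 0, -0.95, 0, 0, 0], [0.65, 0, -0.95, 0, 0, 0], [0.65, 0, -0.95, 0, 0, 0], [0.65, 0, -0.95, 0, 0, 0], [0.65, 0, -0.95, 0, 0, 0], [0, 1, 0, 0, 0, 0], [0, 1, 0, 0, 0, 0], [0, 1, 0, 0, 0, 0], [0, 0.5, 0, 0, 0, 0], [0, 0, 0, 0, 0, 0]]}}

```text
clock: 2.98
eef_pos: [575.8, -45.3, 68.5]
tool_rot: [-1.571, 0.004, -0.071]
force: [-0.5, 0.4, -0.1]
width: -0.1
```

```bash
python3 - <<'E'
from h import *
import cv2
s=read_state();print(s["eef_pos"],s["tool_rot"],s["force"])
a=cv2.resize(get_image("top")[165:265,165:325,::-1],None,fx=4,fy=4);b=get_image("wrist")[:,:,::-1]
cv2.imwrite("pics/c.png",np.vstack([cv2.resize(a,(480,300)),cv2.resize(b,(480,300))]) if 0 else b)
cv2.imwrite("pics/ct.png",a)
E
```

```text
[575.76012441 -45.34132065  68.49134196] [-1.57088409  0.00430533 -0.07055852] [-0.49688624  0.36344594 -0.08481989]
```

View pics/c.png

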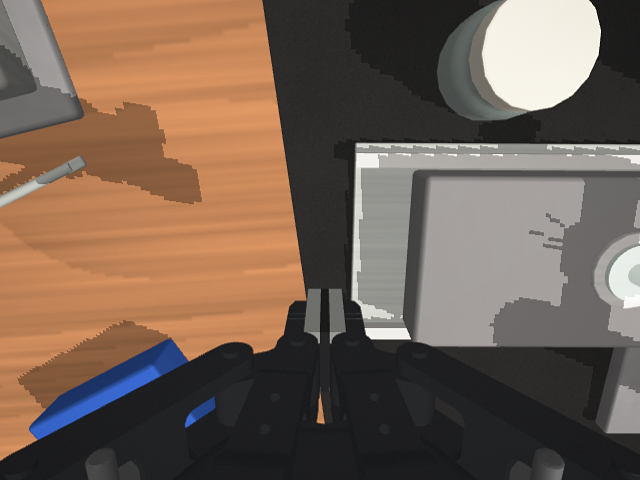

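The wrist view shows the shut fingers just outside the open end of the slideway. The sled's rear top edge runs from (413,172) to (405,345), and the rail end is at (355,144).

```bash
python3 - <<'E'
from h import *
for n,u,v,z in[("tailL",413,172,40),("tailR",405,345,40),("endL",356,144,14),("endR",351,338,14)]: print(n,back("wrist",u,v,z).round(1))
E
```

```text
tailL [530.9   3.9  40. ]
tailR [630.9  -1.2  40. ]
endL [516.1 -22.4  14. ]
endR [639.8 -31.5  14. ]
```

{"name": "apply_moves", "arguments": {"targets": [[0.1, 0.7, 0, 0, 0, 0], [0, 0.5, 0, 0, 0, 0], [0, 0, 0.2, 0, 0, 0], [0, 0, 0.2, 0, 0, 0], [0, 0, 0.2, 0, 0, 0], [0, 0, 0.2, 0, 0, 0], [0, 0, 0.2, 0, 0, 0], [0, 0, 0.2, 0, 0, 0], [0, 0, 0.2, 0, 0, 0], [0, 0, 0, 0, 0, 0]]}}

```text
clock: 4.32
eef_pos: [585.4, 11.3, 22.2]
tool_rot: [-1.57, 0.0, -0.069]
force: [0.7, -0.2, 0.4]
width: 0.1
```

{"name": "apply_moves", "arguments": {"targets": [[-0.05, 0, 0.2, 0, 0, 0], [0, 0, 0.2, 0, 0, 0], [0, 0, 0.2, 0, 0, 0], [0, 0, 0.2, 0, 0, 0]]}}

```text
clock: 4.82
eef_pos: [585.7, 42.9, 22.3]
tool_rot: [-1.571, -0.0, -0.07]
force: [-0.7, -0.1, 1.1]
width: 0.2
```

```bash
python3 - <<'E'
from h import *
import cv2
s=read_state();print(s["eef_pos"],s["force"])
a=cv2.resize(get_image("wrist")[:,:,::-1],(400,300));b=cv2.resize(get_image("top")[165:265,165:325,::-1],(400,300))
cv2.imwrite("pics/d.png",np.hstack([a,b]))
E
```

```text
[585.7313961   42.93728817  22.29105862] [-0.67481643 -0.09450797  1.11091882]
```

View pics/d.png

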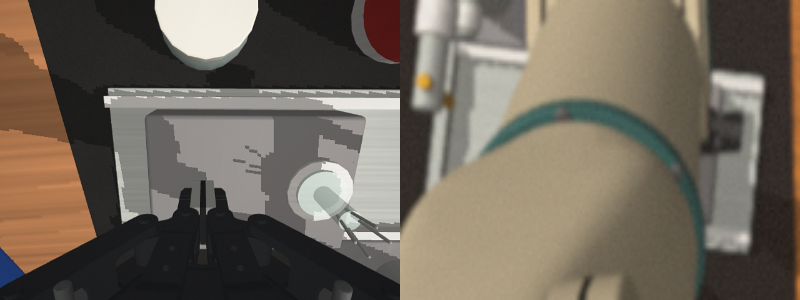

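```bash
python3 - <<'E'
from h import *
for n,u,v,z in[("tailL",237,182,40),("tailbot",232,345,40),("endL",175,143,14),("frontL",582,188,40)]: print(n,back("wrist",u,v,z).round(1))
c=calibration("wrist");T=np.linalg.inv(c["world_from_camera"]);print(c["world_from_camera"].round(2))
s=read_state();
for p in([*s["eef_pos"]],[585.7,42.9,41]):
  q=T@[*p,1];print(q[0]/q[2]*c["fx"]+c["cx"],q[1]/q[2]*c["fy"]+c["cy"])
E
```

```text
tailL [531.8  14.7  40. ]
tailbot [602.5   2.9  40. ]
endL [516.  -16.5  14. ]
frontL [543.3 147.7  40. ]
[[ 7.0000e-02  9.6000e-01  2.8000e-01  5.1431e+02]
 [ 1.0000e+00 -7.0000e-02 -2.0000e-02  4.9420e+01]
 [ 0.0000e+00  2.8000e-01 -9.6000e-01  1.8580e+02]
 [ 0.0000e+00  0.0000e+00  0.0000e+00  1.0000e+00]]
322.85239108696345 287.5707832812302
320.14404877485657 305.55423163225964
```

The sled has hardly moved, although the TCP reads 35 mm past its tail. I'll stop and look closely before moving again.

```bash
python3 - <<'E'
from h import *
import cv2
s=read_state();print(s["eef_pos"],s["force"],s["qpos"])
a=get_image("wrist")[130:430,150:550,::-1]
b=cv2.resize(get_image("scene")[130:280,290:490,::-1],(400,300))
cv2.imwrite("pics/e.png",np.hstack([a,b]))
E
```

```text
[585.75951903  43.99686162  22.29754495] [-0.54749526  1.22565026  0.29590604] [-0.13867096  0.79805633  0.0262466   1.83462785 -0.0404134   0.50911932
  1.41710473]
```

View pics/e.png

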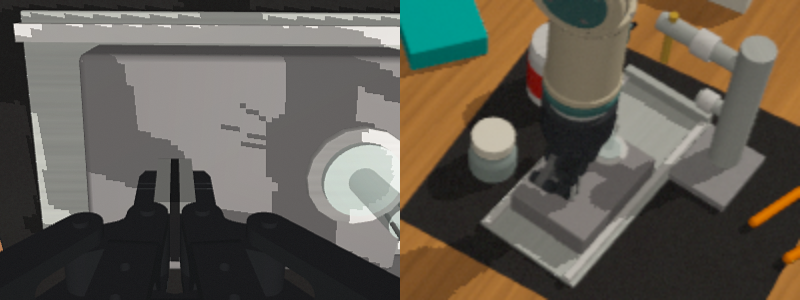

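The close-up shows the fingertips above the sled top rather than behind its tail, despite the 22 mm reading. I'll check the true TCP height in both cameras.

```bash
python3 - <<'E'
from h import *
from scipy.optimize import least_squares
def proj(c,p,dz=0):
    T=np.linalg.inv(c["world_from_camera"]);q=T@[p[0],p[1],p[2],1];return np.array([q[0]/q[2]*c["fx"]+c["cx"],q[1]/q[2]*c["fy"]+c["cy"]])
s=read_state();e=s["eef_pos"];print(e)
c=calibration("scene")
for z in(0,20,45):print("scene tip",z,proj(c,e+[0,0,z]).round(1), "top",proj(calibration("top"),e+[0,0,z]).round(1))
for n,p in dict(tailL=(530.9,4,40),tailR=(630.9,-1,40),frL=(541,144,40),endL=(516,-22.4,14),endR=(640,-31,14)).items():print(n,"scene",proj(c,p).round(1),"wrist",proj(calibration("wrist"),p).round(1))
E
```

```text
[585.60122118  42.3234113   22.26410851]
scene tip 0 [372.3 231.6] top [274.8 214.5]
scene tip 20 [372.9 226.7] top [274.2 213.1]
scene tip 45 [373.7 220.4] top [273.4 211.3]
tailL scene [342.6 227.3] wrist [213.2 181.8]
tailR scene [379.8 251.2] wrist [235.8 399.9]
frL scene [380.1 187.8] wrist [577.4 182.3]
endL scene [330.2 238.5] wrist [165.3 144.3]
endR scene [375.  269.2] wrist [193.4 383.9]
```

{"name": "apply_moves", "arguments": {"targets": [[0, 0.05, 0, 0, 0, 0], [0, 0.05, 0, 0, 0, 0], [0, 0, 0, 0, 0, 0]]}}

```text
clock: 5.4
eef_pos: [585.7, 41.7, 19.1]
tool_rot: [-1.571, -0.0, -0.071]
force: [-1.5, -0.2, 8.4]
width: 0.4
```

```bash
python3 - <<'E'
from h import *
import cv2
for i in range(3):
    s=read_state();print(s["eef_pos"],s["force"],s["torque"],s["width"]);f=get_image("wrist")
g=get_image("scene")
print(calibration("wrist")["world_from_camera"].round(4))
cv2.imwrite("pics/f_full.png",f[:,:,::-1]);cv2.imwrite("pics/f_scene.png",g[:,:,::-1])
E
```

```text
[585.65778557  41.67048592  19.11529365] [-1.47554559 -0.24305145  8.43946887] [-0.05973653  0.4072987   0.0478687 ] 0.3852411441637206
[585.66142685  41.65566353  19.13115842] [-1.72713138  0.18342753  8.18177947] [-0.09124192  0.37221567  0.00530871] 0.12352165051085658
[585.66666929  41.64759272  19.10602902] [-2.60548925 -0.19933915  7.72796984] [-0.06279749  0.40362364  0.04104547] -0.15721605976031136
[[ 7.180000e-02  9.566000e-01  2.824000e-01  5.142387e+02]
 [ 9.974000e-01 -6.900000e-02 -2.000000e-02  4.748410e+01]
 [ 4.000000e-04  2.831000e-01 -9.591000e-01  1.826234e+02]
 [ 0.000000e+00  0.000000e+00  0.000000e+00  1.000000e+00]]
```

{"name": "apply_moves", "arguments": {"targets": [[0, -0.5, 0, 0, 0, 0], [0, -0.5, 0, 0, 0, 0], [-0.1, 0, -0.8, 0, 0, 0], [0, 0, -0.8, 0, 0, 0], [0, 0, -0.8, 0, 0, 0], [0, 0, 0, 0, 0, 0], [0, 0.5, 0, 0, 0, 0], [0, 0.5, 0, 0, 0, 0], [0, 0, 0, 0, 0, 0]]}}

```text
clock: 6.72
eef_pos: [573.6, -52.0, 17.0]
tool_rot: [-1.57, 0.003, -0.07]
force: [0.1, 0.7, 0.8]
width: -0.0
```

```bash
python3 - <<'E'
from h import *
import cv2
s=read_state();print(s["eef_pos"],s["force"])
a=cv2.resize(get_image("wrist")[:,:,::-1],(400,300))
b=cv2.resize(get_image("scene")[150:270,310:470,::-1],(400,300),interpolation=cv2.INTER_CUBIC)
cv2.imwrite("pics/g.png",np.hstack([a,b]))
E
```

```text
[573.58068732 -51.99395734  16.95721119] [0.06624032 0.67162502 0.76303264]
```

View pics/g.png

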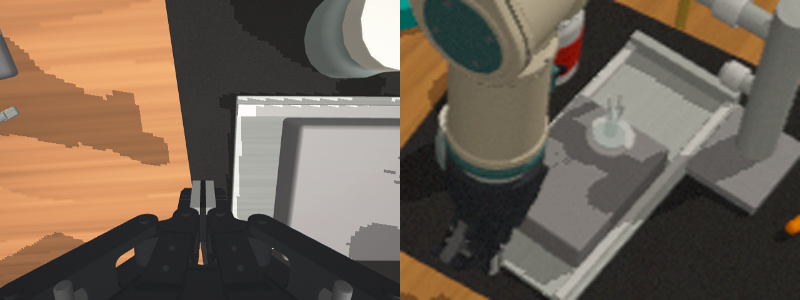

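The picture shows the fingers outside the open end again, with the tail at wrist pixel about (450,195), so the sled has hardly moved. I'll probe the bench here to calibrate the true height.

{"name": "apply_moves", "arguments": {"targets": [[0, 0.1, 0, 0, 0, 0], [0, 0.1, 0, 0, 0, 0], [0, 0.1, 0, 0, 0, 0], [0, 0, 0, 0, 0, 0]]}}

```text
clock: 7.32
eef_pos: [574.6, -53.3, 5.9]
tool_rot: [-1.571, 0.001, -0.071]
force: [-0.2, 0.7, -0.2]
width: 0.1
```

{"name": "apply_moves", "arguments": {"targets": [[0, 0.1, 0, 0, 0, 0], [0, 0.05, 0, 0, 0, 0], [0, 0, 0, 0, 0, 0]]}}

```text
clock: 7.7
eef_pos: [574.7, -53.3, 0.0]
tool_rot: [-1.571, 0.0, -0.071]
force: [-0.8, 0.3, -0.8]
width: -0.2
```

{"name": "apply_moves", "arguments": {"targets": [[0, 0.1, 0, 0, 0, 0], [0, 0.1, 0, 0, 0, 0], [0, 0, 0, 0, 0, 0]]}}

```text
clock: 8.07
eef_pos: [574.5, -53.2, -8.2]
tool_rot: [-1.571, 0.001, -0.071]
force: [-0.4, 0.1, -0.2]
width: -0.4
```

Bench contact is still absent at a reading of −8, while the sled top (40 mm) was touched at a reading of about 20. So reported z is about 20 mm low here. I'll go to a reading of about −2 (true ~18) and push.

{"name": "apply_moves", "arguments": {"targets": [[0.15, -0.15, 0, 0, 0, 0], [0, 0, 0.2, 0, 0, 0], [0, 0, 0.2, 0, 0, 0], [0, 0, 0.2, 0, 0, 0], [0, 0, 0.2, 0, 0, 0], [0, 0, 0.2, 0, 0, 0], [0, 0, 0.2, 0, 0, 0], [0, 0, 0.2, 0, 0, 0]]}}

```text
clock: 9.07
eef_pos: [584.8, 1.6, -1.7]
tool_rot: [-1.572, 0.0, -0.071]
force: [-0.5, -2.3, 0.6]
width: -0.1
```

```bash
python3 - <<'E'
from h import *
import cv2
s=read_state();print(s["eef_pos"],s["force"])
a=cv2.resize(get_image("wrist")[:,:,::-1],(400,300))
b=cv2.resize(get_image("scene")[150:270,310:470,::-1],(400,300),interpolation=cv2.INTER_CUBIC)
cv2.imwrite("pics/i.png",np.hstack([a,b]))
E
```

```text
[584.75320924   1.55842641  -1.72516328] [-0.49943969 -2.27373445  0.56297083]
```

View pics/i.png

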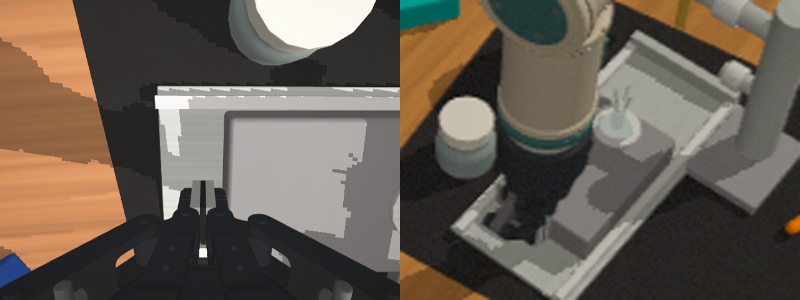

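The fingertips are now behind the tail and pushing: the force is −2.3 N in y, and the tail is at wrist column ~360 beside the fingers. I'll keep pushing.

{"name": "apply_moves", "arguments": {"targets": [[0, 0, 0.2, 0, 0, 0], [0, 0, 0.2, 0, 0, 0], [-0.05, 0, 0.2, 0, 0, 0], [0, 0, 0.2, 0, 0, 0], [0, 0, 0.2, 0, 0, 0], [0, 0, 0.2, 0, 0, 0], [0, 0, 0.2, 0, 0, 0]]}}

```text
clock: 10.05
eef_pos: [587.2, 58.6, -1.6]
tool_rot: [-1.571, -0.001, -0.071]
force: [1.6, -2.6, -0.4]
width: 0.1
```

{"name": "apply_moves", "arguments": {"targets": [[0, 0, 0.1, 0, 0, 0], [0, 0, 0.1, 0, 0, 0], [0, 0, 0.1, 0, 0, 0]]}}

```text
clock: 10.42
eef_pos: [587.9, 69.9, -1.6]
tool_rot: [-1.571, -0.0, -0.071]
force: [2.4, -4.2, -0.3]
width: -0.3
```

{"name": "apply_moves", "arguments": {"targets": [[0, 0, 0.1, 0, 0, 0], [0, 0, 0.1, 0, 0, 0], [0, 0, 0.1, 0, 0, 0]]}}

```text
clock: 10.8
eef_pos: [588.7, 82.2, -1.6]
tool_rot: [-1.571, -0.0, -0.071]
force: [2.5, -4.2, -1.2]
width: 0.1
```

{"name": "apply_moves", "arguments": {"targets": [[0, 0, 0.1, 0, 0, 0], [0, 0, 0.05, 0, 0, 0]]}}

```text
clock: 11.05
eef_pos: [588.9, 88.1, -1.7]
tool_rot: [-1.571, -0.0, -0.07]
force: [1.9, -6.3, 1.3]
width: 0.2
```

{"name": "apply_moves", "arguments": {"targets": [[0, 0, 0.05, 0, 0, 0], [0, 0, 0.05, 0, 0, 0]]}}

```text
clock: 11.3
eef_pos: [588.9, 88.1, -1.6]
tool_rot: [-1.575, 0.001, -0.073]
force: [2.3, -13.5, 3.0]
width: 0.1
```

The TCP has stopped at y=88.1, as predicted, with force rising to 13.5 N: the sled is on the stop. I'll hold, back off and look.

{"name": "apply_moves", "arguments": {"targets": [[0, 0, 0.03, 0, 0, 0], [0, 0, 0, 0, 0, 0], [0, 0, 0, 0, 0, 0]]}}

```text
clock: 11.68
eef_pos: [588.8, 88.0, -1.6]
tool_rot: [-1.576, 0.001, -0.074]
force: [2.3, -12.6, 3.4]
width: -0.1
```

{"name": "apply_moves", "arguments": {"targets": [[0, 0, -0.2, 0, 0, 0], [0, 0, -0.5, 0, 0, 0], [0, 0, -1, 0, 0, 0], [0, -1, -1, 0, 0, 0], [0, -1, -0.9, 0, 0, 0], [0, -1, -0.9, 0, 0, 0], [0, 0, 0, 0, 0, 0]]}}

```text
clock: 12.55
eef_pos: [577.7, -91.0, 121.4]
tool_rot: [-1.573, -0.005, -0.076]
force: [0.6, 0.5, -0.4]
width: -0.0
```

```bash
python3 - <<'E'
from h import *
import cv2
s=read_state();print(s["eef_pos"],s["force"])
im=get_image("top")[:,:,::-1]
a=cv2.resize(im[165:265,165:325],(480,300),interpolation=cv2.INTER_CUBIC)
b=cv2.resize(get_image("scene")[150:270,350:470,::-1],(300,300),interpolation=cv2.INTER_CUBIC)
cv2.imwrite("pics/j.png",np.hstack([a,b]))
E
```

```text
[577.68222372 -91.03392621 121.36254205] [ 0.57261407  0.48579454 -0.41412084]
```

View pics/j.png

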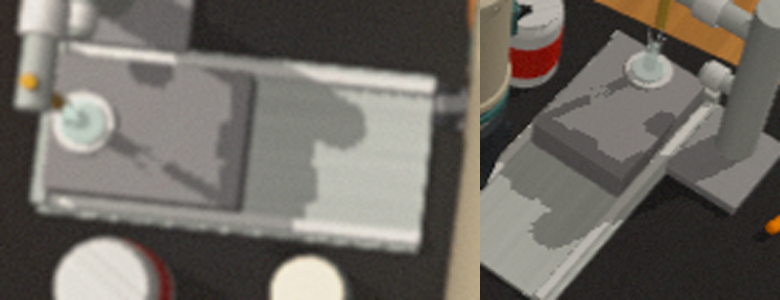

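The sled now sits at the stop under the electrode, with its stem beneath the electrode. I'll check the numbers and refine the mushroom position using the scene view as well.

```bash
python3 - <<'E'
from h import *
import cv2
k=10/3
A=lambda x,y,z:back("top",165+x/3,165+y/3,z)
for n,x,y,z in[("tailR",252,78,40),("tailL",241,209,40),("endR",435,77,14),("endL",419,248,14)]:print(n,A(x,y,z).round(1))
for cam,f,roi in(("top","top0",(240,300,445,485)),("scene","scene0",(315,365,190,235))):
    im=cv2.imread(f"pics/{f}.png");r0,r1,c0,c1=roi;m=(im[r0:r1,c0:c1].max(2)<62).astype("uint8")
    n,l,st,ce=cv2.connectedComponentsWithStats(m);i=1+st[1:,4].argmax();u,v=ce[i]+[c0,r0];print(cam,u,v,st[i],back(cam,u,v,53).round(1),back(cam,u,v,58).round(1))
s=read_state();print(s["eef_pos"],s["tool_rot"],s["force"])
E
```

```text
tailR [632.1  98.2  40. ]
tailL [537.8 102.   40. ]
endR [642.3 -32.5  14. ]
endL [516.1 -24.6  14. ]
top 465.536036036036 272.23873873873873 [ 12  24  18  17 222] [ 471.7 -362.1   53. ] [ 471.5 -360.3   58. ]
scene 212.07894736842104 339.4561403508772 [ 12  15  21  20 342] [ 473.5 -362.5   53. ] [ 475.5 -363.5   58. ]
[575.84606249 -85.87269782 118.22738165] [-1.56944839e+00  6.91017908e-04 -7.10377711e-02] [-0.6751914   1.07513566 -0.16251626]
```

{"name": "apply_moves", "arguments": {"targets": [[-0.3, 0, -1, 0, 0, 0], [-0.3, 0, -1, 0, 0, 0], [-0.3, 0, -1, 0, 0, 0], [-0.3, 0, -1, 0, 0, 0], [-0.3, 0, -1, 0, 0, 0], [-0.3, 0, -1, 0, 0, 0], [-0.3, 0, -1, 0, 0, 0], [0, 0.4, 0, 0, 0, 0], [0, 0.4, 0, 0, 0, 0], [0, 0.4, 0, 0, 0, 0], [0, 0, 0, 0, 0, 0], [0, 0, 0, 0, 0, 0]]}}

```text
clock: 14.15
eef_pos: [473.6, -359.1, 70.3]
tool_rot: [-1.571, -0.0, -0.069]
force: [-0.1, -0.2, -1.1]
width: -0.0
```

```bash
python3 - <<'E'
from h import *
import cv2
s=read_state();print(s["eef_pos"],s["tool_rot"],s["force"])
a=cv2.resize(get_image("wrist")[:,:,::-1],(400,300))
b=cv2.resize(get_image("scene")[260:380,170:330,::-1],(400,300),interpolation=cv2.INTER_CUBIC)
cv2.imwrite("pics/k.png",np.hstack([a,b]))
E
```

```text
[ 473.56483445 -359.08060013   70.28939342] [-1.57065562e+00 -1.44820466e-04 -6.94538096e-02] [-0.07160398 -0.15786585 -1.10703933]
```

View pics/k.png

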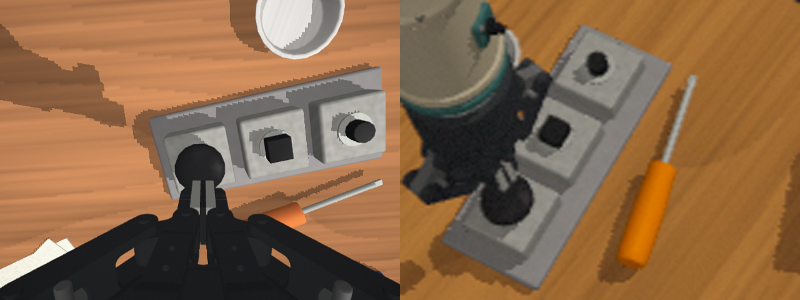

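The fingers are centred over the mushroom: the cap is at wrist pixel (320,267), on the finger line. The two small buttons are well clear. I'll descend in small steps with force checks.

{"name": "apply_moves", "arguments": {"targets": [[0, 0.15, -0.05, 0, 0, 0], [0, 0.15, 0, 0, 0, 0], [0, 0.1, 0, 0, 0, 0], [0, 0.1, 0, 0, 0, 0], [0, 0.1, 0, 0, 0, 0], [0, 0, 0, 0, 0, 0]]}}

```text
clock: 15.0
eef_pos: [472.7, -361.5, 45.9]
tool_rot: [-1.57, 0.001, -0.071]
force: [0.5, 0.3, 0.5]
width: -0.1
```

{"name": "apply_moves", "arguments": {"targets": [[0, 0.1, 0, 0, 0, 0], [0, 0, 0, 0, 0, 0]]}}

```text
clock: 15.25
eef_pos: [472.7, -361.5, 42.0]
tool_rot: [-1.571, 0.0, -0.071]
force: [0.7, -0.3, 1.3]
width: 0.1
```

{"name": "apply_moves", "arguments": {"targets": [[0, 0.05, 0, 0, 0, 0], [0, 0, 0, 0, 0, 0]]}}

```text
clock: 15.5
eef_pos: [472.8, -361.6, 40.2]
tool_rot: [-1.571, 0.0, -0.071]
force: [-0.2, -0.3, -0.5]
width: 0.0
```

{"name": "apply_moves", "arguments": {"targets": [[0, 0.05, 0, 0, 0, 0], [0, 0.05, 0, 0, 0, 0], [0, 0, 0, 0, 0, 0]]}}

```text
clock: 15.88
eef_pos: [472.9, -361.7, 36.3]
tool_rot: [-1.571, -0.0, -0.071]
force: [-0.2, 0.3, 1.7]
width: 0.3
```

{"name": "apply_moves", "arguments": {"targets": [[0, 0.05, 0, 0, 0, 0], [0, 0, 0, 0, 0, 0]]}}

```text
clock: 16.12
eef_pos: [472.9, -361.7, 34.3]
tool_rot: [-1.571, -0.0, -0.071]
force: [-0.4, -0.3, 2.8]
width: -0.1
```

{"name": "apply_moves", "arguments": {"targets": [[0, 0.05, 0, 0, 0, 0], [0, 0, 0, 0, 0, 0]]}}

```text
clock: 16.38
eef_pos: [472.9, -361.7, 32.3]
tool_rot: [-1.571, -0.0, -0.071]
force: [-0.5, -0.8, 3.3]
width: -0.1
```

{"name": "apply_moves", "arguments": {"targets": [[0, 0.05, 0, 0, 0, 0], [0, 0, 0, 0, 0, 0]]}}

```text
clock: 16.62
eef_pos: [472.9, -361.7, 30.3]
tool_rot: [-1.571, -0.0, -0.071]
force: [0.3, -0.3, 4.2]
width: 0.0
```

{"name": "apply_moves", "arguments": {"targets": [[0, 0.03, 0, 0, 0, 0], [0, 0, 0, 0, 0, 0]]}}

```text
clock: 16.88
eef_pos: [473.0, -361.7, 29.2]
tool_rot: [-1.571, -0.0, -0.071]
force: [-0.4, 0.7, 3.9]
width: -0.1
```

{"name": "apply_moves", "arguments": {"targets": [[0, 0.03, 0, 0, 0, 0], [0, 0, 0, 0, 0, 0]]}}

```text
clock: 17.12
eef_pos: [473.0, -361.7, 28.9]
tool_rot: [-1.571, -0.0, -0.071]
force: [-2.1, 1.6, 11.6]
width: 0.0
```

The force jumped to 11.6 N with z stalled, so the button is bottomed out, well under 25 N. I'll release it and take the hand away.

{"name": "apply_moves", "arguments": {"targets": [[0, -0.1, 0, 0, 0, 0], [0, -0.2, 0, 0, 0, 0], [0, -0.5, 0, 0, 0, 0], [0, -1, 0, 0, 0, 0], [0, -1, 0, 0, 0, 0], [0, -1, 0, 0, 0, 0], [0, 0, -1, 0, 0, 0], [0, 0, -1, 0, 0, 0], [0, 0, -1, 0, 0, 0], [0, 0, 0, 0, 0, 0], [0, 0, 0, 0, 0, 0]]}}

```text
clock: 18.5
eef_pos: [464.3, -480.1, 179.2]
tool_rot: [-1.569, 0.001, -0.07]
force: [1.2, 0.1, 0.6]
width: -0.0
```

```bash
python3 - <<'E'
from h import *
import cv2
s=read_state();print(s["eef_pos"],s["force"],s["clock"])
t=get_image("top")[:,:,::-1];g=get_image("scene")[:,:,::-1]
a=cv2.resize(t[160:290,165:325],(400,325));b=cv2.resize(g[240:380,165:325],(370,325))
cv2.imwrite("pics/l.png",np.hstack([a,b]))
E
```

```text
[ 464.33577161 -480.10454428  179.24110984] [1.19825167 0.12976533 0.58087656] 18.5
```

View pics/l.png

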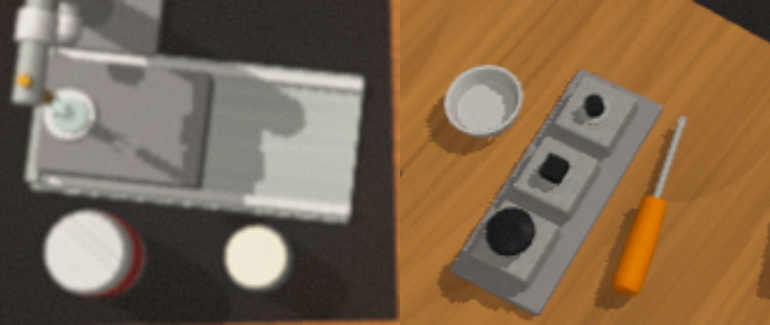

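The sled is at the stop, the mushroom is up, and the dish, driver, tin and jar look unmoved.

```bash
python3 -c "
from cell import *
print(finish_job())"
```

```text
the job is handed in; nothing more can be done
None
```

I pushed the sled along the slideway to the end stop with the shut fingertips, then pressed the mushroom button once, let it spring up and took the hand away. The job was handed in at about 18.5 s. No verdict is reported.

- **Sled:** it stalled with the TCP at y = 88.1 mm, the expected place, with the push force rising to 13.5 N. In the top view afterwards its tail was 128.7 mm from the open end, against 130 mm nominal, so about 1 mm short and within measuring error.
- **Button:** I first felt it at a z reading of about 38. It bottomed out at 28.9 and about 11.6 N, against the 25 N limit.
- **Last picture:** the mushroom looked up again, and the tin, jar, dish and screwdriver looked unmoved. I judged these and the two small buttons by eye and did not measure them.

**Readings that disagreed:** the reported TCP height was about 20 mm too low, at least low down. The sled top, at 40 mm, was felt at a reading of about 20, and the bench was not felt at −8.

Because of that, the first push passed over the sled and touched its top with about 8 N. The sled was hardly moved and not visibly lifted. I corrected the height and pushed again. I did not find out why the height reading was wrong.

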